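Slide the sample carrier home under the contact spring

ROBOT

A 7-joint arm with a two-finger parallel gripper is mounted at the origin on the work surface. World frame = base frame: x ahead of the robot, y to its left, z up, the work surface at z = 0. Lengths are in m, angles in rad, forces in N, time in s.
With the tool pointing down it reaches from about 0.4 to 0.85 m from the base axis. Payload 10.4 kg.
Tool frame: the origin (TCP) lies midway between the tips of the shut fingers; the grasp point (between the pads) lies 19 mm behind it; z points along the fingers, y is the direction in which the jaws open and shut (so a half turn about z gives the same grasp; the last joint's range is limited). The gripper opens to 87 mm and grips with 3 to 60 N. Pads are 19 mm wide; open, the fingers measure 117 mm over their backs; the gripper's body (75 mm by 190 mm) begins 51 mm behind the grasp point.
Start: joints at [1.186, 0.332, -0.065, 1.46, 0.022, 1.35, -0.088], TCP at [0.221, -0.585, 0.223] pointing down, gripper open.
Joint ranges: [-2.6, 2.6], [-0.5, 2.12], [-1.47, 1.34], [0.16, 2.42], [-1.27, 4.41], [0.06, 2.06], [-2.6, 2.6]. Speed limits (rad/s): [2.22, 2.22, 2.79, 2.79, 3.14, 3.14, 3.14].

INTERFACE

Orientations are given as a 3x3 rotation matrix whose columns are the frame's x, y, z axes.
In Python, from cell import sense, read_camera, hand_in, spot_in, trace, pinpoint gives the robot as it stands.
- The arm moves only by the tool apply_moves, never from a script. Its argument "steps" is a list of rows, each an object with "gripper": the opening, from 0 (shut) to 1 (fully open); "offset": the shift along the tool's x, y, z in cm, a list of three; "roll": the turn about the tool's z in degrees. In form: [{"gripper": gripper, "offset": [x, y, z], "roll": roll}, ...]. A call has 1 to 10 rows; each row shifts and turns the commanded pose from where the row before left it, along the tool's axes as they then stand; what a row does not reach is not made up. A row lasts 1/10 s, in which the tool goes at most 50 mm and 8.59 degrees, less where a joint would pass 70% of its speed; a pose out of reach is approached as far as the arm can. A call is refused whole if a number of a shift passes 5 or a number of a turn 8.59, either way. A call with a gripper value outside its range is refused whole. The fingers move at their own pace and stop on an object; "grip_force" is the grip in N (left out, the last holds). Time passes only in rows, so rows that do not move let the fingers close. It gives the time, the measured TCP pose, the force and the opening at its end, in the units of the state.
- sense(): the state, without advancing time (a new reading comes with each control period).
- read_camera(name): name is "scene" or "top" or "wrist"; returns a dict with "pixels" (420x560x3 uint8, blue, green, red), "camera_matrix" (3x3 intrinsics, pixels), "dist_coeffs" ([k1, k2, p1, p2, k3] as OpenCV has them; the pictures are not rectified), "camera_from_world" (4x4, takes a point from world to camera coordinates); the wrist camera has in their place "mount" (4x4, takes a point from camera to tool coordinates, whose origin is the TCP and whose axes are the flange's). Camera axes: x right, y up, looking along -z (the intrinsics and any distortion apply to the point x, -y, -z); pixel columns grow to the right and rows downward; lengths in m; the calibration is good to about 2 mm. A picture is of the moment at which its call begins: read the wrist's pose just before it. There is no depth.
- hand_in(): hands the job in, once; it reports no verdict.
Trained networks look in a picture, given as the dict that the camera call returned (one of the last four; its "shot" number tells which), for a name from the list of things; names that differ only in an ending like _2 or _b are one class to them, and where a whole thing is asked for, a point or a joint stands for the part that bears it (a point fixed in the world has none). Each returns a list of dicts, best first, with "conf" (0 to 1); they miss things now and then, are a little off and sometimes report something else, mostly with a low value. They report only what shows in the picture. A call takes as long as a camera call. They do not tell look-alikes from the thing itself.
- spot_in(name, picture): "xyz" ([x, y, z] in m, in world coordinates, good to about 4 mm: the middle of the surface that is visible of it).
- trace(name, picture): "pixels" (420x560 bool, what is visible of it).
- pinpoint(name, picture): "xyz" ([x, y, z] in m, in world coordinates, good to about 4 mm: a listed point, or the origin of a listed thing).
The state is a dict: "t": time; "joints": joint angles; "qd": joint speeds; "tau": joint torques, N m; "position": TCP position; "tcp_rot": TCP orientation; "wrist_force": force on the tool from outside, world axes, zero at the start; "moment": the same for the moment, N m; "opening": finger opening in m.
Only numpy, scipy, OpenCV 4.12 (cv2) and the standard library are available. Lean on these libraries where they do the work, as an engineer would, in place of code of your own. Each camera call takes 0.05 s, during which the arm holds its last target. There are 200 camera calls.

TASK

Load the conductivity tester: press down hard with your fingertips on the rubber pad of the sample carrier in the tester's slideway, and keep pressing while you slide it forward so that its nose passes under the contact leaf spring and comes fully home against the end stop. Then let go and move clear; do not pinch, lift or tip the carrier, and leave everything else on the bench where it stands.

Things in the scene. Friction and masses are not known exactly. Their poses are not given: they have to be found in the camera images.
- tester: Fixed tester, at varying place and yaw. Aluminium base plate 235 (x) x 130 (y) x 12 mm. Origin on the bench surface, under the slideway's centre line; +x is the sliding direction, away from the robot. Slideway: along x at y = 0, floor 12 mm above the bench, 43 mm wide, between steel rails 10 mm thick, tops 20 mm above the bench. Rear wall behind the carrier at x = -97 mm, top 30 mm above the bench.
- bridge (a point): Top centre of the dark steel bridge across the slideway, on the tester at x = 28 mm, 48 mm above the bench. The bridge is 14 (x) x 83 (y) mm, underside 40 mm above the bench; the leaf spring hangs from it. A white meter housing 160 mm wide, 60 mm tall stands beyond the end stop, at tester x = 131 to 241 mm.
- stop_face (a point): Centre of the end stop's face that the carrier's nose must come against, on the tester at x = 107 mm, 18 mm above the bench; the stop's top is 30 mm above the bench. Axes as the tester's.
- carrier: Loose aluminium sample carrier lying in the slideway, 150 (x) x 40 x 12 mm, 130 to 210 g, top 24 mm above the bench. Origin at the centre of its underside, +x to its nose, as the tester's +x. The top slopes down over the last 24 mm to a 4 mm thick nose edge. Starts 1 to 7 mm ahead of the rear wall, 47 to 53 mm short of the stop. Metal slides on metal easily (friction about 0.2).
- pad_top (a point): Centre of the top face of the carrier's ribbed black rubber pad, 51 mm behind the carrier's origin, 15 mm above its underside, so 27 mm above the bench. The pad is 42 (x) x 34 (y) x 3 mm and grips fingertips well (friction about 1.0). With the carrier home the pad's centre is 47 mm behind the bridge's centre.
- nose (a point): Centre of the carrier's front edge, 75 mm ahead of its origin, 2 mm above its underside.
- leaf (a joint): Lift of the contact leaf spring, rad: 0 at rest, grows as its tip rises; about 0.15 when it rides on the carrier's full thickness. Sprung down: about 7 N at the tip at rest, about 12 N when riding on the carrier. Pushing the nose under it takes about 6 to 10 N along the slide, so the pad should be pressed down with about 12 to 24 N; at 6 N the fingertips slip.
- leaf_tip (a point): Underside of the spring's rounded tip, 22 mm wide. The leaf hangs from the bridge and slopes down in the sliding direction; at rest the tip is about 70 mm ahead of the tester's origin and 17.5 mm above the bench, 6.5 mm lower than the carrier's top. The spring meets the nose after about 20 to 25 mm of slide.
- spare_carrier: a second, identical sample carrier lying on the bench beside the tester (bystander; origin at the centre of its underside)
- jar: small amber jar, 34 mm diameter, 45 mm tall, standing on the tester's base plate beside the slideway (bystander; origin under its centre)
- weight: small brass knobbed weight, 24 mm diameter, 30 mm tall, standing on the tester's base plate beside the slideway (bystander; origin under its centre)
- beaker: glass beaker, 64 mm diameter, 85 mm tall (bystander; origin under its centre)
- hex_tub: open six-sided cardboard tub, 93 mm across, 63 mm tall (bystander; origin under its centre)
- dish: shallow clear dish, 90 mm diameter, 16 mm tall (bystander; origin under its centre)
- marker_box: flat grey box 120 x 50 x 30 mm (bystander; origin under its centre)
There are look-alikes about, which are no part of the job. Leave any blue, brown or purple look-alike of the carrier alone.

How it is judged:
On the way:
1. the carrier's nose passes under the spring, lifting it, while the fingertips press on the rubber pad (more than 8 N) (contact force between the fingers and carrier_c4 above 8 N and value of joint leaf above 0.03 rad and x of nose in the frame of tester below 0.101 m), for 0.04 s.
At the end, for the whole second after the job is handed in: The carrier lies flat on the slideway floor at rest, its nose within 3 mm of the end stop's face, with the leaf spring riding on it (lift over 0.11 rad); no bystander is more than 20 mm from where it stood (x of nose in the frame of tester above 0.104 m and z of carrier in the frame of tester below 0.0145 m and value of joint leaf above 0.11 rad and linear speed of carrier below 0.01 m/s and distance of each of spare_carrier, jar, weight, beaker, hex_tub, dish, marker_box from where it was at the start of the episode below 0.02 m); the robot touches nothing.
It fails at once if the carrier is lifted more than 6 mm off the slideway floor (z of carrier in the frame of tester above 0.018 m).
It fails at once if the carrier is tipped more than 0.15 rad (angle between carrier's own z axis and vertical above 0.15 rad).
It fails at once if a bystander is knocked or carried more than 20 mm from its place (distance of any of spare_carrier, jar, weight, beaker, hex_tub, dish, marker_box from where it was at the start of the episode above 0.02 m).
It also fails if it takes over 48 s, if anything falls off the work surface, if the arm or the gripper's body presses on something with over 40 N, if the wrist force passes 120 N, or if a joint passes its speed limit or range.

## Working session

There is one attempt and no reset: what is moved stays moved. The work goes in short steps, Python scripts to look and compute and a tool call to move; the robot and the scene stay as the last step left them, time stands still between calls to the robot, and variables do not carry over. Pictures are saved under pics/ and viewed, about 8 in all and at most 12, crops included, and the job is handed in when it is done.

Besides the shell and the picture viewer there is one more tool, called after "Call:" by a JSON object that holds its "method" and its "body". apply_moves: Moves the arm, as the interface text tells. Its arguments: {"type":"object","properties":{"steps":{"type":"array","items":{"type":"object","properties":{"gripper":{"type":"number"},"offset":{"type":"array","items":{"type":"number"}},"roll":{"type":"number"}}}},"grip_force":{"type":"number"}},"required":["steps"]}

```bash
mkdir -p pics
cat > h.py <<'E'
import numpy as np, cv2
from cell import *
E
python3 - <<'E'
from h import *
s=sense();print(s['t'],s['position'],s['tcp_rot'],s['opening'],s['wrist_force'])
for c in ['scene','top']:
    p=read_camera(c);cv2.imwrite(f'pics/{c}0.png',p['pixels'])
    print(c,p['camera_matrix'],p['camera_from_world'],p['dist_coeffs'])
    for n in ['tester','bridge','stop_face','carrier','pad_top','nose','leaf_tip','spare_carrier','jar','weight','beaker','hex_tub','dish','marker_box']:
        print(n,[(np.round(d['xyz'],3).tolist(),round(d['conf'],2)) for d in pinpoint(n,p)][:4])
E
```

```text
0.0 [ 0.22110944 -0.58416118  0.22175191] [[ 9.35243867e-01  3.54003676e-01 -5.53838688e-04]
 [ 3.54004106e-01 -9.35242917e-01  1.33366004e-03]
 [-4.58531526e-05 -1.44335855e-03 -9.99998957e-01]] 0.08730580209283209 [-0.94835976 -0.25137563 -0.16671154]
scene [[458.33974828   0.         274.94763508]
 [  0.         458.33974828 212.19793128]
 [  0.           0.           1.        ]] [[ 0.21190479  0.97728806  0.00209781 -0.12879745]
 [-0.56346431  0.12042121  0.81731677  0.2476347 ]
 [ 0.7985013  -0.17437538  0.57618478 -1.62117402]
 [ 0.          0.          0.          1.        ]] [0.04915443 0.         0.         0.         0.        ]
tester [([0.562, -0.04, -0.005], 0.64), ([0.608, -0.019, 0.015], 0.46)]
bridge [([0.585, -0.027, 0.046], 0.84), ([0.544, -0.038, 0.013], 0.43), ([0.612, 0.403, 0.004], 0.21)]
stop_face [([0.66, -0.004, 0.023], 0.59)]
carrier [([0.736, 0.217, -0.0], 0.93), ([0.541, -0.038, 0.013], 0.86), ([0.357, -0.2, -0.0], 0.68), ([0.623, 0.039, 0.018], 0.59)]
pad_top [([0.372, 0.073, 0.01], 0.93), ([0.494, -0.054, 0.025], 0.71), ([0.79, 0.224, 0.013], 0.65), ([
[... 1316 characters left out ...]
, -0.252, 0.013], 0.86), ([0.492, -0.054, 0.023], 0.79), ([0.372, 0.072, 0.014], 0.61), ([0.781, 0.225, 0.014], 0.56)]
nose [([0.308, 0.186, 0.003], 0.67), ([0.384, -0.136, -0.001], 0.64), ([0.664, 0.206, -0.0], 0.62), ([0.61, -0.021, 0.016], 0.61)]
leaf_tip [([0.627, -0.02, 0.01], 0.59)]
spare_carrier [([0.548, 0.085, -0.006], 0.55)]
jar [([0.629, 0.036, 0.011], 0.46), ([0.547, 0.084, -0.004], 0.38)]
weight [([0.408, -0.373, -0.001], 0.67), ([0.552, -0.096, 0.015], 0.38)]
beaker [([0.605, -0.434, -0.005], 0.63), ([0.606, 0.4, -0.0], 0.55)]
hex_tub [([0.412, -0.373, -0.004], 0.59)]
dish [([0.608, 0.398, -0.002], 0.74), ([0.401, 0.363, 0.003], 0.58)]
marker_box [([0.403, 0.366, 0.003], 0.65)]
```

View pics/top0.png

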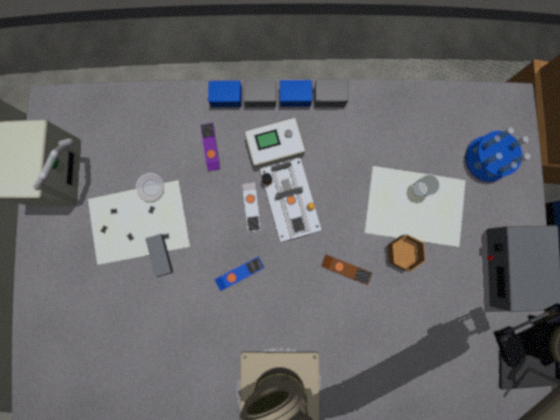

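View pics/scene0.png

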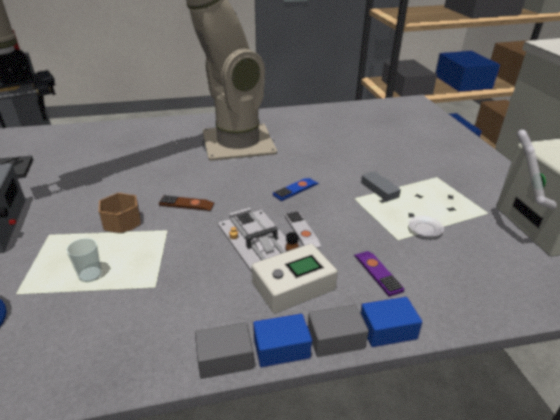

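The top view shows five candidates:
- The carrier in the tester's slideway, pad near (298,225).
- The grey spare beside the tester, at (251,208).
- The blue (238,273), brown (346,269) and purple (210,147) look-alikes.

The one in the slideway fits the description. I'll rectify an enlarged crop in the estimated tester frame, both to confirm that and to measure the yaw.

```bash
cat >> h.py <<'E'
CV=np.diag([1.,-1,-1,1])
def proj(p,P):
    M=CV@p['camera_from_world']
    return cv2.projectPoints(np.array(P,float).reshape(-1,3),cv2.Rodrigues(M[:3,:3])[0],M[:3,3],p['camera_matrix'],p['dist_coeffs'])[0].reshape(-1,2)
def rect(p,o,yaw,z,x0,x1,y0,y1,s):  # tester-frame ortho crop at height z; +x right, +y up
    X,Y=np.meshgrid(np.arange(x0,x1,1/s),np.arange(y1,y0,-1/s))
    c,sn=np.cos(yaw),np.sin(yaw)
    uv=proj(p,np.stack([o[0]+c*X-sn*Y,o[1]+sn*X+c*Y,0*X+z],-1)).reshape(X.shape+(2,)).astype(np.float32)
    return cv2.remap(p['pixels'],uv[...,0],uv[...,1],cv2.INTER_CUBIC)
E
cat > est.py <<'E'
from h import *
from scipy.optimize import least_squares
O=[];
for c in ['top','scene']*3:
    p=read_camera(c)
    for n,off in dict(tester=0,bridge=28,stop_face=107).items():
        for d in pinpoint(n,p):
            q=np.array(d['xyz'][:2]);
            if np.linalg.norm(q-[.56+.00096*off,-.04+.00028*off])<.02: O.append((off/1e3,*q));break
O=np.array(O)
f=lambda v:np.r_[v[0]+np.cos(v[2])*O[:,0]-O[:,1],v[1]+np.sin(v[2])*O[:,0]-O[:,2]]
r=least_squares(f,[.56,-.04,.28],loss='soft_l1',f_scale=.003);print(len(O),r.x,np.round(np.abs(r.fun).reshape(2,-1).T,3).max(0))
p=read_camera('top')
im=rect(p,r.x[:2],r.x[2],.024,-.13,.13,-.08,.08,3000)
for k in range(-12,13,2): cv2.putText(im,str(k),(int((k/100+.13)*3000),475),0,.4,(0,255,255),1)
for k in range(-6,7,2): cv2.putText(im,str(k),(2,int((.08-k/100)*3000)),0,.4,(0,255,255),1)
cv2.imwrite('pics/rect0.png',im)
E
python3 est.py
```

```text
18 [ 0.55922323 -0.03702409  0.28940272] [0.005 0.007]
```

View pics/rect0.png

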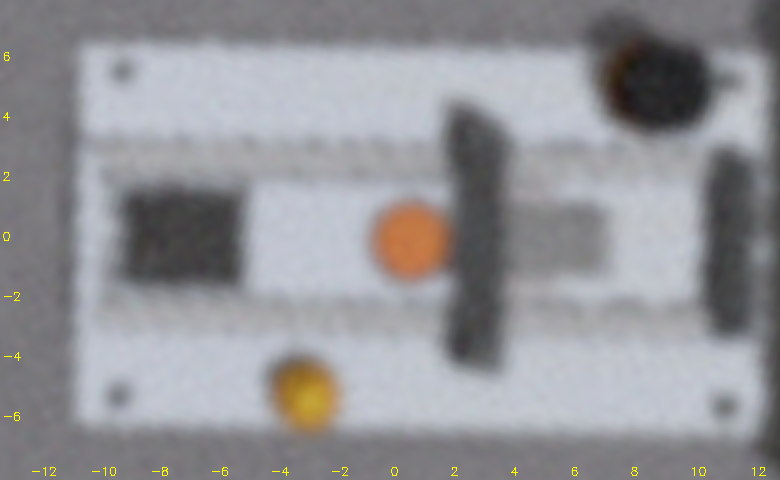

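The crop confirms it: the slideway carrier's pad is centred at about (183,236) px, which is tester x ≈ -69 mm, y ≈ +1 mm. The jar is at (655,83), the weight at (307,392), and the bridge at (475,237). The axes look level, so a yaw of 0.289 rad holds. Next I'll roll the tool to match, shut the gripper and move above the pad.

Call:
{"method": "apply_moves", "body": {"steps": [{"gripper": 0,"offset": [0,0,0],"roll": 4.15},{"gripper": 0,"offset": [2.7,-2.8,0],"roll": 0},{"gripper": 0,"offset": [2.7,-2.8,0],"roll": 0},{"gripper": 0,"offset": [2.7,-2.8,0],"roll": 0},{"gripper": 0,"offset": [2.7,-2.8,0],"roll": 0},{"gripper": 0,"offset": [2.7,-2.8,0],"roll": 0},{"gripper": 0,"offset": [2.7,-2.8,0],"roll": 0},{"gripper": 0,"offset": [2.7,-2.8,0],"roll": 0},{"gripper": 0,"offset": [2.7,-2.8,0],"roll": 0},{"gripper": 0,"offset": [2.7,-2.8,0],"roll": 0}], "grip_force": 20}}

```text
t: 3.75
position: [0.3828, -0.2722, 0.2228]
tcp_rot: [[0.958, 0.285, 0.0], [0.285, -0.958, -0.001], [0.0, 0.001, -1.0]]
wrist_force: [0.4, -0.4, -0.1]
opening: 0.0149
```

Call:
{"method": "apply_moves", "body": {"steps": [{"gripper": 0,"offset": [2.7,-2.8,0],"roll": 0},{"gripper": 0,"offset": [2.7,-2.8,0],"roll": 0},{"gripper": 0,"offset": [2.7,-2.8,0],"roll": 0},{"gripper": 0,"offset": [2.7,-2.8,0],"roll": 0},{"gripper": 0,"offset": [2.7,-2.8,0],"roll": 0},{"gripper": 0,"offset": [0,0,0],"roll": 0},{"gripper": 0,"offset": [0,0,0],"roll": 0},{"gripper": 0,"offset": [0,0,0],"roll": 0}]}}

```text
t: 4.55
position: [0.4713, -0.1021, 0.2225]
tcp_rot: [[0.959, 0.284, -0.0], [0.284, -0.959, -0.0], [-0.0, 0.0, -1.0]]
wrist_force: [-0.4, -0.4, 0.4]
opening: 0.0003
```

```bash
cat > st.py <<'E'
from h import *
s=sense();R=s['tcp_rot'];P=np.array([.4928,-.0557,.027])
print('t',s['t'],'pos',np.round(s['position'],4),'F tool',np.round(R.T@s['wrist_force'],1),'open',round(s['opening'],4))
print('R',np.round(R,4).tolist(),'to pad, tool cm',np.round(100*R.T@(P-s['position']),2),'yaw',np.arctan2(R[1,0],R[0,0]))
a=.2894;d=np.array(s['position'])[:2]-[.5592,-.037]
print('tester xy mm',np.round(1e3*np.array([[np.cos(a),np.sin(a)],[-np.sin(a),np.cos(a)]])@d,1))
E
python3 st.py
```

```text
t 4.55 pos [ 0.4713 -0.1021  0.2225] F tool [-0.5  0.3 -0.4] open 0.0003
R [[0.9588, 0.2839, -0.0002], [0.2839, -0.9588, -0.0005], [-0.0004, 0.0004, -1.0]] to pad, tool cm [ 3.39 -3.85 19.55] yaw 0.28788782318499057
tester xy mm [-102.9  -37.3]
```

Call:
{"method": "apply_moves", "body": {"steps": [{"gripper": 0,"offset": [1.7,-1.9,2],"roll": 0},{"gripper": 0,"offset": [1.7,-1.9,2],"roll": 0},{"gripper": 0,"offset": [0,0,4],"roll": 0},{"gripper": 0,"offset": [0,0,4],"roll": 0},{"gripper": 0,"offset": [0,0,3],"roll": 0},{"gripper": 0,"offset": [0,0,2],"roll": 0},{"gripper": 0,"offset": [0,0,0],"roll": 0},{"gripper": 0,"offset": [0,0,0],"roll": 0}]}}

```text
t: 5.35
position: [0.4935, -0.0558, 0.0531]
tcp_rot: [[0.959, 0.284, -0.0], [0.284, -0.959, -0.0], [-0.0, 0.0, -1.0]]
wrist_force: [-0.4, 0.3, -0.3]
opening: 0.0009
```

```bash
python3 st.py
python3 - <<'E'
from h import *
p=read_camera('wrist');cv2.imwrite('pics/w0.png',p['pixels'])
s=sense()
p=read_camera('top')
im=rect(p,[.5592,-.037],.2894,.027,-.13,.13,-.08,.08,3000);cv2.imwrite('pics/t1.png',im)
E
```

```text
t 5.35 pos [ 0.4935 -0.0558  0.0531] F tool [-0.3 -0.4  0.3] open 0.0009
R [[0.9588, 0.284, -0.0], [0.284, -0.9588, -0.0002], [-0.0001, 0.0002, -1.0]] to pad, tool cm [-0.06 -0.03  2.61] yaw 0.28794125521300035
tester xy mm [-68.3   0.7]
```

View pics/w0.png

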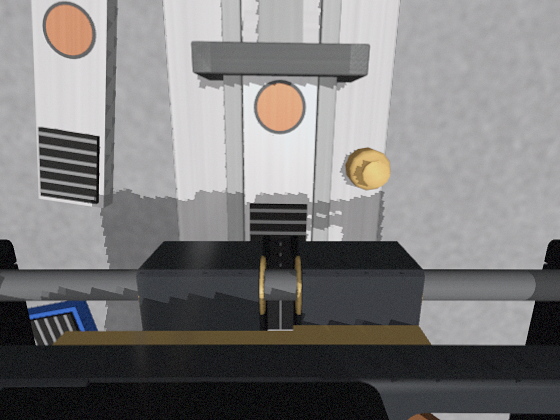

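The wrist view shows the shut fingers at (280,290), centred on the ribbed pad at (278,220). The rails run straight up the picture, so lateral position and yaw are good. I'll descend in small steps.

Call:
{"method": "apply_moves", "body": {"steps": [{"gripper": 0,"offset": [0,0,1.2],"roll": 0},{"gripper": 0,"offset": [0,0,0.8],"roll": 0},{"gripper": 0,"offset": [0,0,0.3],"roll": 0},{"gripper": 0,"offset": [0,0,0],"roll": 0}]}}

```text
t: 5.85
position: [0.4929, -0.0548, 0.0289]
tcp_rot: [[0.958, 0.285, -0.001], [0.285, -0.958, 0.0], [-0.001, -0.001, -1.0]]
wrist_force: [-0.2, -0.0, -0.1]
opening: 0.0007
```

Call:
{"method": "apply_moves", "body": {"steps": [{"gripper": 0,"offset": [0,0,0.2],"roll": 0},{"gripper": 0,"offset": [0,0,0],"roll": 0}]}}

```text
t: 6.05
position: [0.4936, -0.0548, 0.0277]
tcp_rot: [[0.958, 0.285, 0.0], [0.285, -0.958, -0.0], [0.0, 0.0, -1.0]]
wrist_force: [0.8, 0.2, 0.2]
opening: 0.0005
```

Call:
{"method": "apply_moves", "body": {"steps": [{"gripper": 0,"offset": [0,0,0.2],"roll": 0},{"gripper": 0,"offset": [0,0,0],"roll": 0}]}}

```text
t: 6.25
position: [0.4952, -0.055, 0.0274]
tcp_rot: [[0.958, 0.285, 0.003], [0.285, -0.958, -0.001], [0.003, 0.002, -1.0]]
wrist_force: [-1.9, -0.0, 16.2]
opening: 0.0001
```

The press is 16 N. Now sliding forward.

Call:
{"method": "apply_moves", "body": {"steps": [{"gripper": 0,"offset": [0.3,0,0.02],"roll": 0},{"gripper": 0,"offset": [0.4,0,0],"roll": 0},{"gripper": 0,"offset": [0.4,0,0],"roll": 0}]}}

```text
t: 6.55
position: [0.5057, -0.0522, 0.0274]
tcp_rot: [[0.959, 0.285, 0.003], [0.285, -0.959, -0.001], [0.003, 0.002, -1.0]]
wrist_force: [-3.1, -1.3, 17.8]
opening: 0.0002
```

```bash
python3 st.py
```

```text
t 6.55 pos [ 0.5057 -0.0522  0.0274] F tool [ -3.3   0.4 -17.8] open 0.0002
R [[0.9585, 0.285, 0.0032], [0.285, -0.9585, -0.0014], [0.0027, 0.0022, -1.0]] to pad, tool cm [-1.34 -0.03  0.03] yaw 0.28898913674761006
tester xy mm [-55.6   0.7]
```

Call:
{"method": "apply_moves", "body": {"steps": [{"gripper": 0,"offset": [0.4,0,0.02],"roll": 0},{"gripper": 0,"offset": [0.4,0,0.02],"roll": 0},{"gripper": 0,"offset": [0.3,0,0.02],"roll": 0}]}}

```text
t: 6.85
position: [0.5157, -0.0496, 0.0273]
tcp_rot: [[0.959, 0.285, 0.002], [0.285, -0.959, -0.002], [0.001, 0.003, -1.0]]
wrist_force: [-11.9, -2.7, 31.7]
opening: 0.0008
```

```bash
python3 st.py
```

```text
t 6.85 pos [ 0.5157 -0.0496  0.0273] F tool [-12.1  -0.7 -31.7] open 0.0008
R [[0.9586, 0.2847, 0.0015], [0.2847, -0.9586, -0.0024], [0.0008, 0.0028, -1.0]] to pad, tool cm [-2.37 -0.06  0.03] yaw 0.2886737438697266
tester xy mm [-45.3   0.4]
```

Call:
{"method": "apply_moves", "body": {"steps": [{"gripper": 0,"offset": [0.3,0,-0.06],"roll": 0},{"gripper": 0,"offset": [0.3,0,-0.02],"roll": 0}]}}

```text
t: 7.05
position: [0.5204, -0.048, 0.0274]
tcp_rot: [[0.959, 0.285, -0.0], [0.285, -0.959, -0.002], [-0.001, 0.002, -1.0]]
wrist_force: [-10.8, -3.6, 22.7]
opening: -0.0003
```

```bash
python3 st.py
```

```text
t 7.05 pos [ 0.5204 -0.048   0.0274] F tool [-11.4   0.4 -22.7] open -0.0003
R [[0.9587, 0.2846, -0.0001], [0.2846, -0.9587, -0.0023], [-0.0007, 0.0022, -1.0]] to pad, tool cm [-2.87 -0.05  0.04] yaw 0.2885593068357396
tester xy mm [-40.3   0.5]
```

Press is 23 N and drag is 11 N, so the spring is being lifted with no slip. Continuing.

Call:
{"method": "apply_moves", "body": {"steps": [{"gripper": 0,"offset": [0.35,0,0],"roll": 0},{"gripper": 0,"offset": [0.35,0,0],"roll": 0}]}}

```text
t: 7.25
position: [0.5269, -0.0461, 0.0274]
tcp_rot: [[0.959, 0.284, -0.001], [0.284, -0.959, -0.003], [-0.001, 0.002, -1.0]]
wrist_force: [-11.8, -3.6, 26.7]
opening: 0.0005
```

```bash
python3 st.py
python3 - <<'E'
from h import *
p=read_camera('wrist');cv2.imwrite('pics/w1.png',p['pixels'])
E
```

```text
t 7.25 pos [ 0.5269 -0.0461  0.0274] F tool [-12.3   0.1 -26.7] open 0.0005
R [[0.9587, 0.2844, -0.0007], [0.2844, -0.9587, -0.0025], [-0.0014, 0.0022, -1.0]] to pad, tool cm [-3.54 -0.05  0.04] yaw 0.2884158874879748
tester xy mm [-33.6   0.5]
```

View pics/w1.png

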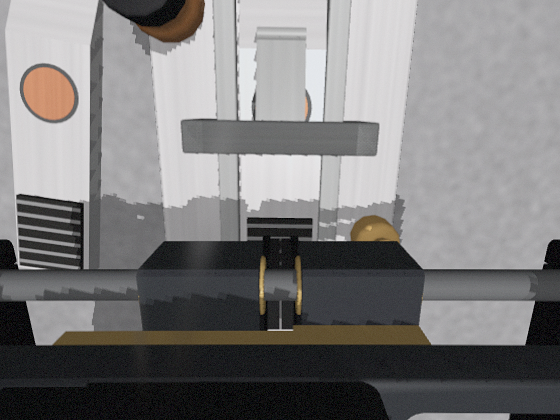

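The leaf is riding on the carrier, with its tip at (282,33) px and the orange dot now under the bridge. The weight at (375,235) is lower than the gripper block. Continuing to the stop.

Call:
{"method": "apply_moves", "body": {"steps": [{"gripper": 0,"offset": [0.4,0,-0.04],"roll": 0},{"gripper": 0,"offset": [0.4,0,0],"roll": 0}]}}

```text
t: 7.5
position: [0.5342, -0.0438, 0.0274]
tcp_rot: [[0.959, 0.284, -0.001], [0.284, -0.959, -0.002], [-0.002, 0.002, -1.0]]
wrist_force: [-9.5, -2.1, 19.0]
opening: 0.0004
```

```bash
python3 st.py
python3 - <<'E'
from h import *
p=read_camera('wrist')
M=np.linalg.inv(np.array(p['mount'])); P=np.array([[x,y,0,1.] for x in (.015,.021,.027) for y in (-.017,.017)])
C=(CV@M@P.T).T[:,:3]
print(np.round(cv2.projectPoints(C,np.zeros(3),np.zeros(3),p['camera_matrix'],p['dist_coeffs'])[0].reshape(-1,2)).tolist())
E
```

```text
t 7.5 pos [ 0.5342 -0.0438  0.0274] F tool [ -9.7  -0.6 -19. ] open 0.0004
R [[0.9587, 0.2843, -0.0013], [0.2843, -0.9587, -0.0024], [-0.0019, 0.0019, -1.0]] to pad, tool cm [-4.3  -0.04  0.05] yaw 0.2883238449020239
tester xy mm [-25.9   0.6]
[[249.0, 227.0], [315.0, 227.0], [249.0, 216.0], [315.0, 216.0], [248.0, 205.0], [316.0, 205.0]]
```

The pad edge in the wrist picture shows no slip, and about 8 mm remains.

Call:
{"method": "apply_moves", "body": {"steps": [{"gripper": 0,"offset": [0.35,0,0],"roll": 0},{"gripper": 0,"offset": [0.3,0,0],"roll": 0}]}}

```text
t: 7.75
position: [0.541, -0.0416, 0.0274]
tcp_rot: [[0.959, 0.285, -0.0], [0.285, -0.959, -0.002], [-0.001, 0.002, -1.0]]
wrist_force: [-8.5, -2.2, 17.8]
opening: 0.0005
```

Call:
{"method": "apply_moves", "body": {"steps": [{"gripper": 0,"offset": [0.15,0,0.02],"roll": 0},{"gripper": 0,"offset": [0,0,0],"roll": 0}]}}

```text
t: 7.95
position: [0.5424, -0.0412, 0.0274]
tcp_rot: [[0.959, 0.285, -0.0], [0.285, -0.959, -0.002], [-0.001, 0.002, -1.0]]
wrist_force: [-9.2, -1.8, 20.9]
opening: 0.0005
```

```bash
python3 st.py
python3 - <<'E'
from h import *
p=read_camera('wrist');cv2.imwrite('pics/w2.png',p['pixels'])
E
```

```text
t 7.95 pos [ 0.5424 -0.0412  0.0274] F tool [ -9.4  -0.9 -20.9] open 0.0005
R [[0.9586, 0.2847, -0.0003], [0.2847, -0.9586, -0.002], [-0.0008, 0.0018, -1.0]] to pad, tool cm [-5.17 -0.03  0.04] yaw 0.28867660685872165
tester xy mm [-17.3   0.7]
```

View pics/w2.png

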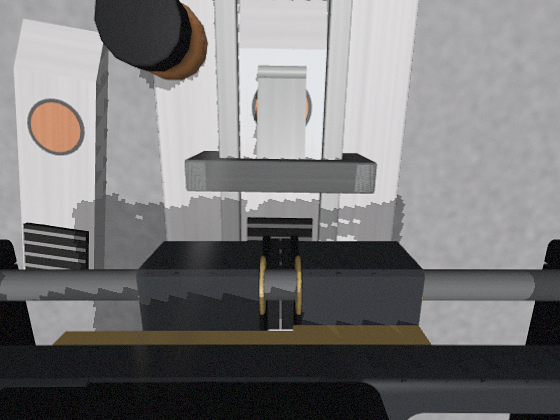

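The pad is still carried along, with its front edge at row 218, and there's no jump in force yet. Pushing on in small steps until the stop answers.

Call:
{"method": "apply_moves", "body": {"steps": [{"gripper": 0,"offset": [0.15,0,0],"roll": 0},{"gripper": 0,"offset": [0.05,0,0],"roll": 0}]}}

```text
t: 8.2
position: [0.5425, -0.0412, 0.0274]
tcp_rot: [[0.959, 0.284, -0.004], [0.284, -0.959, -0.003], [-0.005, 0.002, -1.0]]
wrist_force: [-20.7, -5.1, 30.6]
opening: 0.0
```

Call:
{"method": "apply_moves", "body": {"steps": [{"gripper": 0,"offset": [0.15,0,0],"roll": 0},{"gripper": 0,"offset": [0.05,0,0],"roll": 0}]}}

```text
t: 8.4
position: [0.5426, -0.0412, 0.0273]
tcp_rot: [[0.959, 0.284, -0.008], [0.284, -0.959, -0.004], [-0.009, 0.002, -1.0]]
wrist_force: [-29.4, -6.0, 41.0]
opening: 0.0004
```

```bash
python3 st.py
```

```text
t 8.4 pos [ 0.5426 -0.0412  0.0273] F tool [-30.3  -2.5 -40.7] open 0.0004
R [[0.9588, 0.2839, -0.008], [0.2839, -0.9588, -0.0041], [-0.0088, 0.0017, -1.0]] to pad, tool cm [-5.19 -0.02  0.08] yaw 0.2878892282474438
tester xy mm [-17.1   0.7]
```

The TCP has stopped and the drag jumped to 30 N, so the carrier is home. Easing off the overdrive and lifting straight up.

Call:
{"method": "apply_moves", "body": {"steps": [{"gripper": 0,"offset": [-0.2,0,-0.1],"roll": 0},{"gripper": 0,"offset": [0,0,-0.2],"roll": 0},{"gripper": 0,"offset": [0,0,-0.5],"roll": 0},{"gripper": 0,"offset": [0,0,-2],"roll": 0},{"gripper": 0,"offset": [0,0,-4],"roll": 0},{"gripper": 0,"offset": [0,0,-4],"roll": 0},{"gripper": 0,"offset": [0,0,-4],"roll": 0},{"gripper": 0,"offset": [-4,0,-3],"roll": 0},{"gripper": 0,"offset": [-4,0,0],"roll": 0},{"gripper": 0,"offset": [0,0,0],"roll": 0}]}}

```text
t: 9.4
position: [0.4648, -0.0642, 0.2047]
tcp_rot: [[0.959, 0.283, 0.0], [0.283, -0.959, -0.003], [-0.0, 0.003, -1.0]]
wrist_force: [0.5, 0.9, -0.6]
opening: 0.0002
```

```bash
python3 st.py
python3 - <<'E'
from h import *
p=read_camera('wrist');cv2.imwrite('pics/w3.png',p['pixels'])
for c in ['scene','top']:
    p=read_camera(c)
    for n in ['carrier','pad_top','nose','jar','weight','spare_carrier','stop_face']:
        print(c,n,[(np.round(d['xyz'],3).tolist(),round(d['conf'],2)) for d in pinpoint(n,p)][:4])
E
```

```text
t 9.4 pos [ 0.4648 -0.0642  0.2047] F tool [ 0.7 -0.8  0.6] open 0.0002
R [[0.9591, 0.2831, 0.0004], [0.2831, -0.9591, -0.0027], [-0.0003, 0.0027, -1.0]] to pad, tool cm [ 2.93 -0.07 17.77] yaw 0.2870583557954056
tester xy mm [-98.2   0.9]
scene carrier [([0.591, -0.025, 0.013], 0.85), ([0.347, 0.124, 0.0], 0.77), ([0.736, 0.214, 0.002], 0.7), ([0.398, 0.361, -0.0], 0.68)]
scene pad_top [([0.79, 0.226, 0.013], 0.95), ([0.37, 0.073, 0.01], 0.94), ([0.545, -0.041, 0.028], 0.8), ([0.34, -0.25, 0.015], 0.7)]
scene nose [([0.662, -0.006, 0.015], 0.86), ([0.311, 0.188, 0.0], 0.78), ([0.662, 0.203, 0.004], 0.78), ([0.384, -0.13, 0.001], 0.66)]
scene jar [([0.624, 0.039, 0.016], 0.45)]
scene weight [([0.544, -0.093, 0.013], 0.62)]
scene spare_carrier [([0.547, 0.084, -0.001], 0.92)]
scene stop_face [([0.661, -0.006, 0.022], 0.66)]
top carrier [([0.356, -0.202, -0.001], 0.78), ([0.59, -0.026, 0.009], 0.77), ([0.739, 0.217, 0.002], 0.76), ([0.344, 0.121, 0.002], 0.62)]
top pad_top [([0.783, 0.224, 0.015], 0.91), ([0.373, 0.074, 0.016], 0.88), ([0.339, -0.253, 0.013], 0.74)]
top nose [([0.308, 0.189, 0.002], 0.73), ([0.664, 0.206, 0.0], 0.71), ([0.664, -0.009, 0.018], 0.63)]
top jar [([0.629, 0.038, 0.009], 0.65), ([0.607, 0.4, -0.001], 0.16)]
top weight []
top spare_carrier [([0.547, 0.085, -0.004], 0.89)]
top stop_face [([0.663, -0.011, 0.021], 0.69)]
```

View pics/w3.png

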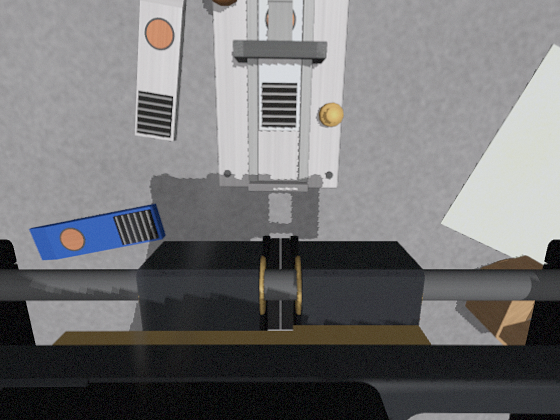

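The nose estimate matches the stop face to within 4 mm. To confirm it directly, I'll move the wrist camera forward over the stop, staying high.

Call:
{"method": "apply_moves", "body": {"steps": [{"gripper": 0,"offset": [4,0,0],"roll": 0},{"gripper": 0,"offset": [4,0,0],"roll": 0},{"gripper": 0,"offset": [4,0,0],"roll": 0},{"gripper": 0,"offset": [0,0,0],"roll": 0},{"gripper": 0,"offset": [0,0,0],"roll": 0}]}}

```text
t: 10.75
position: [0.5826, -0.0278, 0.2029]
tcp_rot: [[0.958, 0.286, -0.001], [0.286, -0.958, 0.001], [-0.001, -0.001, -1.0]]
wrist_force: [-0.5, -0.5, -0.1]
opening: 0.0005
```

Run:
```python
from h import *
s=sense();p=read_camera('wrist')
T=np.eye(4);T[:3,:3]=s['tcp_rot'];T[:3,3]=s['position']
p['camera_from_world']=np.linalg.inv(T@np.array(p['mount']))
im=rect(p,[.5592,-.037],.2885,.024,-.09,.13,-.05,.05,3500);cv2.imwrite('pics/w4.png',im)
```

```text
(no output)
```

View pics/w4.png

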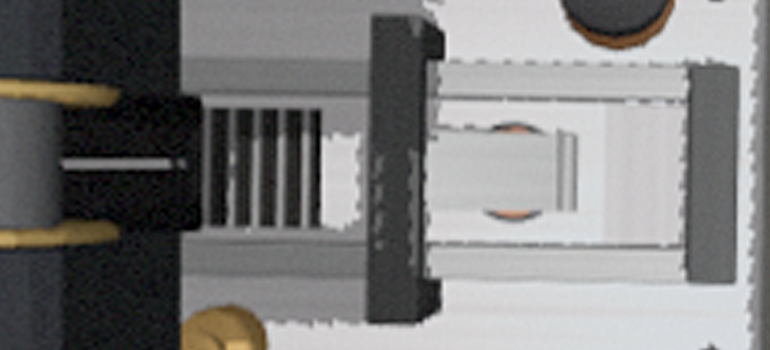

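The nose slope runs from px 605 right up to the stop's face at px 688. That is 24 mm, the full slope, so there is no visible gap. The pad's front edge is at x = +2 mm, as expected when home, and the leaf tip at px 575 rides on the full thickness. Handing in.

```bash
python3 -c "
from h import *
print(hand_in())"
```

```text
the job is handed in; nothing more can be done
None
```

The carrier is home against the end stop and I handed the job in at about 11 s of the 48 s allowed; no verdict was reported. I pressed the shut fingertips on its rubber pad and slid it about 50 mm under the leaf spring. At the stop the drag jumped to about 30 N and the tool stopped moving. I then eased off, lifted straight up and moved clear.

**Last checks:**
- **Seating:** the rectified wrist view shows the full 24 mm nose slope reaching the stop's face with no visible gap. The pad's front edge is at tester x = +2 mm, where it should be when home. The networks put the nose and stop face within about 4 mm of each other.
- **Spring:** the leaf tip rides on the carrier's full thickness, ahead of the slope. I judged this from the picture, as the lift angle itself can't be read.
- **Bystanders:** the jar and spare carrier read within 5 mm of where they started. The scene camera shows the weight unmoved, but the top camera missed it in the last reading. I did not re-measure the beaker, tub, dish or marker box, and the arm went nowhere near them after passing high overhead at the start.
- **Press force:** it was mostly 16–27 N, above the suggested 24 N at times. It briefly reached 32 N when the nose met the spring and 41 N (wrist reading) while the carrier was held against the stop. Both came through the fingertips, and the pad showed no slip.

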